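# Clamp the plaster mould shut and lock it with the linch pin

## Robot

A 6-joint arm with a two-finger parallel gripper is mounted at the origin on the work surface. World frame = base frame: x ahead of the robot, y to its left, z up, the work surface at z = 0. Lengths are in mm, angles in degrees, forces in N, time in s.
With the tool pointing down it reaches from about 300 to 850 mm from the base axis. Payload 4.2 kg.
Tool frame: the origin (TCP) lies at the centre of the arm's flange, where the gripper is bolted on; the fingertips stand 191 mm ahead of it and the grasp point (between the pads) lies 172 mm ahead of it; y points along the fingers, x is the direction in which the jaws open and shut, and the axes are right-handed (so a half turn about y gives the same grasp; the last joint's range is limited). The gripper opens to 91 mm and grips with 3 to 60 N. Pads are 32 mm wide; open, the fingers measure 118 mm over their backs; the gripper's body (76 mm by 178 mm) begins 60 mm behind the grasp point.
Start: joints at [-70.875, 18.312, 89.639, -0, 72.044, -1.146], TCP at [199.215, -539.385, 404.776] pointing down, gripper open.
Joint ranges: [-177.97, 177.97], [-48.28, 115.42], [12.27, 149.76], [-77.06, 257.06], [2.81, 150.46], [-146.56, 146.56]. Speed limits (degrees/s): [147.25, 147.25, 180, 180, 180, 180].

## Interface

Orientations are given as [roll, pitch, yaw] about the fixed x, y, z axes, in that order (R = Rz(yaw) Ry(pitch) Rx(roll)).
In Python, from workcell import env gives the robot as it stands.
- The arm moves only by the tool carry_out, never from a script. Its argument "increments" is a list of rows, each a list of 3 entries, a list of its own where there are three numbers: the turn, a rotation vector about the tool's x, y, z in rad, then the shift along the tool's x, y, z in mm, then the closure, from 0 (fully open) to 1 (shut). In form: [[[wx, wy, wz], [dx, dy, dz], claw], ...]. A call has 1 to 10 rows; each row is the pose to reach, as a shift and turn from the pose commanded when the call began, along the tool's axes at that moment; what a row does not reach only later rows make up. A row lasts 1/12 s, in which the tool goes at most 41.7 mm and 7.16 degrees, less where a joint would pass 70% of its speed; a pose out of reach is approached as far as the arm can. A call with a gripper value outside its range is refused whole. The fingers move at their own pace and stop on an object; "force" is the grip in N (left out, the last holds). Time passes only in rows, so rows that repeat a pose let the fingers close. It gives the time, the measured TCP pose, the force and the opening at its end, in the units of the state.
- env.state(): the state, without advancing time (a new reading comes with each control period).
- env.grab_frame(name): name is "side" or "top" or "wrist"; returns a dict with "frame" (420x560x3 uint8, blue, green, red), "z_map" (420x560 float32, mm along the optical axis (not along the pixel's ray), 0 where there is no reading), "camera_matrix" (3x3 intrinsics, pixels), "rvec" (rotation vector, rad) and "tvec" (3), from world to camera coordinates, as OpenCV has them; the wrist camera has in their place "hand_eye" (4x4, takes a point from camera to tool coordinates, whose origin is the TCP and whose axes are the tool frame's). Camera axes: x right, y down, z forward; pixel columns grow to the right and rows downward; lengths in mm; the calibration is good to about 2 mm. A picture is of the moment at which its call begins: read the wrist's pose just before it.
- env.job_done(): hands the job in, once; it reports no verdict.
The state is a dict: "time_s": time; "qpos": joint angles; "qvel": joint speeds; "effort": joint torques, N m; "ee_pos": TCP position; "ee_rot": TCP orientation; "force": force on the tool from outside, world axes, zero at the start; "torque": the same for the moment, N m; "gripper_width": finger opening in mm.
Only numpy, scipy, OpenCV 4.12 (cv2) and the standard library are available. Lean on these libraries where they do the work, as an engineer would, in place of code of your own. Each camera call takes 0.05 s, during which the arm holds its last target. There are 200 camera calls.

## Task

Swing the press's clamp bar fully down over the plaster mould, take the yellow-headed linch pin from its wooden rest and push it from the robot's side all the way through the hole in the steel post. Then flip the sprung brass ring over the pin's end until it snaps shut, and let go. Leave the jar, the cup and the tool tub where they are.

Things in the scene. Friction and masses are not known exactly. Their poses are not given: they have to be found in the camera images.
- press: Mould press screwed to the table: green base plate 160 x 270 x 16 mm, white plaster mould on it (120 x 130 mm, top 72 mm above the table). Origin: centre of the plate's underside, on the table. x: the way the pin is pushed through the post (roughly away from the robot); y: along the closed bar from the post (y = -100 mm) to the hinge (y = +108 mm); z up. It does not move.
- post_hole (a point): Centre of the hole in the upright steel post, axes as the press, 102 mm above the table. The post is 22 mm (x) by 27 mm (y), its top 18 mm above this point; the hole runs right through it along x, 13 mm wide (y) and 19 mm high (z). The pin goes in at the mouth at x = -11 mm, comes out at x = +11 mm.
- bar_hinge (a point): Axis of the clamp bar's hinge, along the press's x, 80 mm above the table.
- clamp_bar (a joint): Angle of the dark steel clamp bar (42 mm wide, 12 mm thick, 270 mm long): 0 = fully down and level, its slot round the post, its top 86 mm above the table (a hard stop); it grows as the free end rises, to 1.1 rad. The hinge is stiff: the bar stays where it is left; about 2 to 5 N at the red pad pushes it down.
- bar_pad (a point): Centre of the top of the red push pad (40 x 30 mm) near the bar's free end, 253 mm along the bar from the hinge and 10 mm above the bar's mid plane. Its x is the press's x, z is square to the pad, y points along the bar to the hinge.
- pin_rest: Wooden rest, base 125 x 60 x 20 mm, with a saddle that carries the pin's shank and a narrow foot under the yellow head. Origin: on the table right below the origin of the lying pin; axes as the lying pin (x along the shank, z up). It does not move.
- pin: Linch pin, about 130 g. Origin on the ring's pivot, at mid height; x along the shank to the tip, y along the pivot, z up (the side where the open ring stands). Flat steel shank 10 mm wide (y), 16 mm high (z), x = 6 to 42 mm, last 12 mm tapered to 4 x 6 mm. Shoulder 20 x 18 mm at x = -8 to 6 mm, then the yellow head. On the rest it lies level, origin 52 mm above the table. It goes into the post with z up.
- pin_grip (a point): Middle of the yellow head's grip area (pin x = -28 mm), axes as the pin. The head spans pin x = -48 to -8 mm, z = -18 to +14 mm and is 14 mm wide (y): grip it on its two 40 x 32 mm sides.
- pin_tip (a point): Tip of the shank (pin x = 42 mm), axes as the pin. When the pin is home its shoulder rests on the post's near face and the tip is 14 mm out beyond the far face; once let go, the head sags by about 0.15 rad in the loose hole.
- pin_ring (a joint): Angle of the brass ring about the pin's y through the pin's origin: 0 = open, standing up and leaning to the tip side (63 degrees above the shank); 1.1 rad = shut, in the plane of the pin, round the post and past the tip. A spring holds it at either end: push it past half way (about 1 N at its far end) and it snaps the rest by itself. It starts open.
- ring_top (a point): Middle of the ring's far end, 48 mm from the pivot. The ring is of 6 mm wire, 58 mm wide at most, its straight far end 20 mm wide. Pushed forward and down from behind, it swings over the post.
- glaze_jar: Blue glaze jar, 64 mm across, 85 mm high, a bystander. Origin: centre of its underside.
- bisque_cup: Terracotta cup, 76 mm across, 85 mm high, a bystander. Origin: centre of its underside.
- tool_tub: Dark grey tub 90 x 130 x 45 mm with two wooden tool handles sticking out to 60 mm height, a bystander. Origin: centre of its underside.
Things that resemble listed ones, but are neither listed nor needed, are in the scene too. What is shaped like the pin but green is not meant.

How it is judged:
By the outcome, as a careful person would: the job done as asked, in the order asked, and still so for the second after the job is handed in, with the robot touching nothing.
It also fails if it takes over 64 s, if anything falls off the work surface, if the arm or the gripper's body presses on something with over 40 N, if the wrist force passes 120 N, or if a joint passes its speed limit or range.

## Working session

There is one attempt and no reset: what is moved stays moved. The work goes in short steps, Python scripts to look and compute and a tool call to move; the robot and the scene stay as the last step left them, time stands still between calls to the robot, and variables do not carry over. Pictures are saved under pics/ and viewed, about 8 in all and at most 12, crops included, and the job is handed in when it is done.

Besides the shell and the picture viewer there is one more tool, called after "Call:" by a JSON object that holds its "api" and its "payload". carry_out: Moves the arm, as the interface text tells. Its arguments: {"type":"object","properties":{"increments":{"type":"array","items":{"type":"array"}},"force":{"type":"number"}},"required":["increments"]}

```bash
ls; mkdir -p pics; cat > h.py <<'E'
import numpy as np, cv2
from scipy.spatial.transform import Rotation as R
from workcell import env
def tool():
    s=env.state(); T=np.eye(4); T[:3,:3]=R.from_euler('xyz',s['ee_rot'],degrees=True).as_matrix(); T[:3,3]=s['ee_pos']; return T,s
def grab(n):
    T,s=tool(); f=env.grab_frame(n)
    if n=='wrist': W=T@np.array(f['hand_eye'])
    else:
        Rm=cv2.Rodrigues(np.array(f['rvec'],float))[0]; W=np.eye(4); W[:3,:3]=Rm.T; W[:3,3]=-Rm.T@np.array(f['tvec'],float).ravel()
    K=np.array(f['camera_matrix']); z=f['z_map']; v,u=np.mgrid[:z.shape[0],:z.shape[1]]
    P=np.stack([(u-K[0,2])/K[0,0]*z,(v-K[1,2])/K[1,1]*z,z],-1)
    P=P@W[:3,:3].T+W[:3,3]; P[z==0]=np.nan
    return f['frame'],P,W,K
def inc(pos,rot):
    """turn and shift from current pose to target TCP pos / rotation matrix"""
    T,s=tool(); return np.round(R.from_matrix(T[:3,:3].T@rot).as_rotvec(),4), np.round(T[:3,:3].T@(np.array(pos)-T[:3,3]),1)
E
python3 - <<'E'
from h import *
print(env.state())
a,P,W,K=grab('top'); b,P2,W2,K2=grab('side')
np.savez('a.npz',P=P,P2=P2,a=a,b=b)
print(W,W2,K)
cv2.imwrite('pics/top.png',cv2.resize(a,(800,600)));cv2.imwrite('pics/side.png',cv2.resize(b,(800,600)))
E
```

```text
pics
{'time_s': 0.0, 'qpos': array([-7.08747091e+01,  1.83508983e+01,  8.97045844e+01, -2.05007490e-03,
        7.20442114e+01, -1.14502617e+00]), 'qvel': array([ 0.02417571, -0.01702158,  0.08130758,  0.04871015, -0.06763648,
        0.05571351]), 'effort': array([ 9.14548909e-04, -4.12465489e+01, -2.31972241e+01,  7.28118257e-02,
        4.54626081e-02, -1.31628663e-04]), 'ee_pos': array([ 199.15991709, -539.23453125,  403.93978327]), 'ee_rot': array([-89.99995653,   0.09971317, -69.72904915]), 'force': array([-0.46240306,  0.15350707, -0.21010265]), 'torque': array([ 0.05919727, -0.02282772, -0.04022235]), 'gripper_width': 91.2204638045963}
[[-1.83092606e-02 -9.87888961e-01  1.54078458e-01  3.57142465e+02]
 [-9.99726983e-01  1.58512032e-02 -1.71667939e-02 -3.87455296e-01]
 [ 1.45165573e-02 -1.54350703e-01 -9.87909475e-01  1.46026468e+03]
 [ 0.00000000e+00  0.00000000e+00  0.00000000e+00  1.00000000e+00]] [[-8.05094331e-01 -3.42415923e-01  4.84328869e-01  2.46871647e+01]
 [-5.93110021e-01  4.73833656e-01 -6.50924089e-01  6.96416649e+02]
 [-6.60454612e-03 -8.11315600e-01 -5.84571106e-01  7.46650522e+02]
 [ 0.00000000e+00  0.00000000e+00  0.00000000e+00  1.00000000e+00]] [[512.57254043   0.         282.1524915 ]
 [  0.         512.57254043 212.52244315]
 [  0.           0.           1.        ]]
```

View pics/top.png

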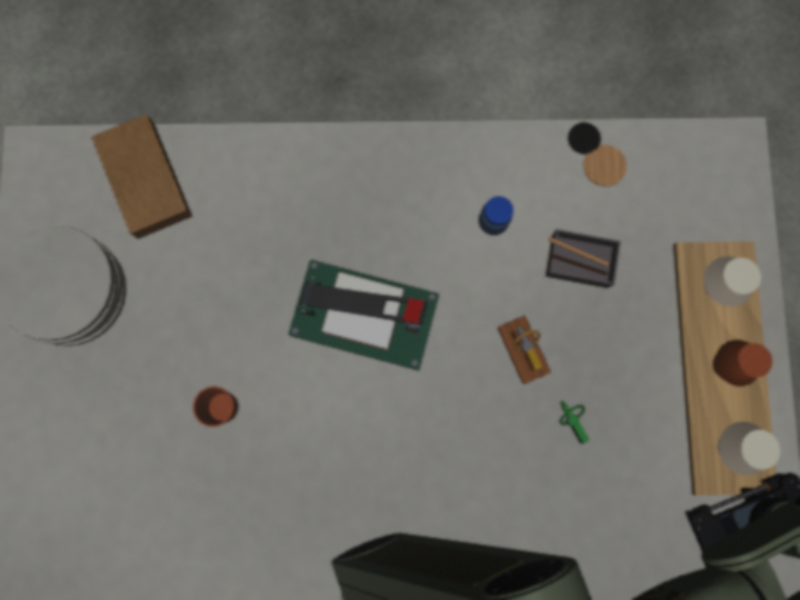

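View pics/side.png

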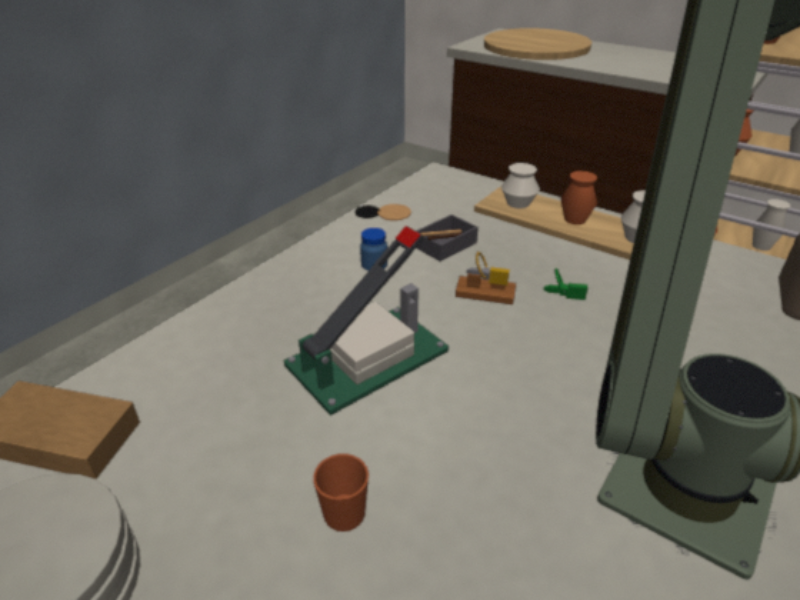

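The yellow-headed pin is on its rest at top-view pixel (525,345). The green lookalike is at (573,420) with no rest, so it isn't the one meant. The press is at (365,315) with the bar raised. Next I measure positions.

```bash
python3 - <<'E'
from h import *
d=np.load('a.npz')
for n,(im,P) in {'top':(d['a'],d['P']),'side':(d['b'],d['P2'])}.items():
    hsv=cv2.cvtColor(im,cv2.COLOR_BGR2HSV); H,S,V=[hsv[...,i].astype(int) for i in range(3)]
    X,Y,Z=P[...,0],P[...,1],P[...,2]
    def rect(m,l):
        m=m&~np.isnan(Z); p=P[m]
        if len(p)<5: print(n,l,len(p));return
        r=cv2.minAreaRect(p[:,:2].astype(np.float32)); print(n,l,len(p),np.round(r[0],1),np.round(r[1],1),round(r[2],1),'med',np.round(np.median(p,0),1),'zmax',p[:,2].max().round(1)); return p
    press=(X>350)&(X<700)&(Y>-150)&(Y<200)
    rect(press&(H>60)&(H<95)&(S>90)&(Z<26)&(Z>8),'plate')
    rect(press&(Z>62)&(Z<78)&(S<50)&(V>90),'mould')
    red=rect((X>350)&(X<800)&(Y>-250)&(Y<200)&((H<5)|(H>175))&(S>170)&(Z>100),'pad')
    y=rect((H>20)&(H<32)&(S>150)&(Z>35)&(Z<90)&(X<800)&(Y<-150)&(Y>-400)&(X>300),'yellow')
    rm=(X>400)&(X<560)&(Y<-200)&(Y>-360)
    rect(rm&(Z>14)&(Z<26),'restbase'); rect(rm&(Z>58),'ring')
E
```

```text
top plate 1321 [562.3  53.4] [258.1 150.1] 73.8 med [520.7  27.4  17.5] zmax 25.7
top mould 1250 [563.6  52.8] [130.  120.6] 73.9 med [542.8  52.2  73.2] zmax 78.0
top pad 141 [536.6 -37.3] [22.9 37.5] 73.7 med [537.4 -37.8 234.6] zmax 245.5
top yellow 60 [ 464.2 -271.5] [35.  12.3] 23.4 med [ 464.2 -270.5   67.3] zmax 73.7
top restbase 582 [ 487.4 -263. ] [124.7  60.5] 21.8 med [ 479.1 -259.4   20.9] zmax 26.0
top ring 234 [ 490. -267.] [83.7 52.2] 43.9 med [ 489.5 -264.7   67.2] zmax 105.1
side plate 1492 [559.2  56.4] [265.3 159.8] 73.3 med [517.3 134.5  17. ] zmax 26.0
side mould 1341 [553.9  30.9] [178.3 121.6] 74.2 med [543.   54.6  73.3] zmax 77.2
side pad 128 [535.  -37.5] [24.2 38.8] 70.9 med [533.3 -36.  233.4] zmax 243.1
side yellow 128 [ 462.2 -268.7] [36.  14.5] 29.5 med [ 461.4 -268.2   55.9] zmax 70.2
side restbase 403 [ 485.5 -264.7] [125.   69.4] 20.1 med [ 478.2 -253.5   21.5] zmax 25.9
side ring 179 [ 487.4 -267.5] [83.1 54.3] 42.7 med [ 486.5 -263.7   66.2] zmax 100.4
```

```bash
cat >> h.py <<'E'
PY=-16.2; PO=np.array([562.5,53.6,0])
def pr(x,y,z): return PO+R.from_euler('z',PY,degrees=True).apply([x,y,z])
def down(yaw): return R.from_euler('xyz',[-90,0,yaw],degrees=True).as_matrix()
def tip(p,yaw,L=191):
    print('target',np.round(p,1)); print(*inc(np.array(p)+[0,0,L],down(yaw)))
def st():
    s=env.state(); print(round(s['time_s'],2),s['ee_pos'].round(1),s['ee_rot'].round(2),s['force'].round(1),round(s['gripper_width'],1))
E
python3 - <<'E'
from h import *
tip(pr(0,-93,270),PY)
E
```

```text
target [536.6 -35.7 270. ]
[-8.000e-04 -9.343e-01 -1.500e-03] [-355.6  -56.4  491. ]
```

Call:
{"api": "carry_out", "payload": {"increments": [[[0,-0.934,0],[-355,-56,491],1],[[0,-0.934,0],[-355,-56,491],1],[[0,-0.934,0],[-355,-56,491],1],[[0,-0.934,0],[-355,-56,491],1],[[0,-0.934,0],[-355,-56,491],1],[[0,-0.934,0],[-355,-56,491],1],[[0,-0.934,0],[-355,-56,491],1],[[0,-0.934,0],[-355,-56,491],1],[[0,-0.934,0],[-355,-56,491],1],[[0,-0.934,0],[-355,-56,491],1]], "force": 20}}

```text
time_s: 0.93
ee_pos: [430.9, -192.9, 443.2]
ee_rot: [-90.0, 0.0, -16.2]
force: [1.2, -1.2, 0.1]
gripper_width: 27.1
```

```bash
python3 - <<'E'
from h import *
st();tip(pr(0,-93,270),PY)
E
```

```text
0.93 [ 430.9 -192.9  443.2] [-9.001e+01  1.000e-02 -1.621e+01] [ 1.2 -1.2  0.1] 27.1
target [536.6 -35.7 270. ]
[ 0.0001 -0.0002 -0.0002] [ 57.6 -17.9 180.4]
```

Call:
{"api": "carry_out", "payload": {"increments": [[[0,0,0],[57.6,-18,180],1],[[0,0,0],[57.6,-18,180],1],[[0,0,0],[57.6,-18,180],1],[[0,0,0],[57.6,-18,180],1],[[0,0,0],[57.6,-18,180],1],[[0,0,0],[57.6,-18,180],1],[[0,0,0],[57.6,-18,180],1]]}}

```text
time_s: 1.52
ee_pos: [536.4, -37.1, 460.4]
ee_rot: [-90.0, 0.1, -16.1]
force: [-0.7, -1.1, -0.2]
gripper_width: -0.2
```

```bash
python3 - <<'E'
from h import *
st();tip(pr(0,-93,237),PY)
# arc rows relative to now, tips 1 mm into pad
T,s=tool()
for th in np.linspace(.6,-.01,9):
    y=108-253*np.cos(th)+10*np.sin(th); z=80+253*np.sin(th)+10*np.cos(th)
    print(round(th,2),inc(pr(0,y,z-1)+[0,0,191],down(PY))[1])
E
```

```text
1.52 [536.4 -37.1 460.4] [-9.005e+01  8.000e-02 -1.606e+01] [-0.7 -1.1 -0.2] -0.2
target [536.6 -35.7 237. ]
[ 0.0008  0.0024 -0.0013] [-0.1 32.4  1.4]
0.6 [-0.1 39.3 -0.8]
0.52 [ -0.1  55.2 -11.7]
0.45 [ -0.1  71.9 -21.3]
0.37 [ -0.1  89.3 -29.7]
0.3 [-1.000e-01  1.073e+02 -3.670e+01]
0.22 [-1.000e-01  1.258e+02 -4.230e+01]
0.14 [-1.000e-01  1.446e+02 -4.650e+01]
0.07 [-1.000e-01  1.637e+02 -4.930e+01]
-0.01 [-1.00e-01  1.83e+02 -5.06e+01]
```

Call:
{"api": "carry_out", "payload": {"increments": [[[0,0,0],[0,20,3],1],[[0,0,0],[0,39,2],1],[[0,0,0],[0,55,-8],1],[[0,0,0],[0,72,-17],1],[[0,0,0],[0,89,-26],1],[[0,0,0],[0,107,-33],1],[[0,0,0],[0,126,-38],1],[[0,0,0],[0,145,-43],1],[[0,0,0],[0,164,-46],1],[[0,0,0],[0,174,-47],1]]}}

```text
time_s: 2.35
ee_pos: [521.5, -84.7, 285.4]
ee_rot: [-90.0, 0.1, -16.3]
force: [-0.2, 0.2, 1.5]
gripper_width: 0.5
```

Call:
{"api": "carry_out", "payload": {"increments": [[[0,0,0],[0,5,0],1],[[0,0,0],[0,8,0],1],[[0,0,0],[0,10,0],1],[[0,0,0],[0,10,0],1],[[0,0,0],[0,10,0],1]]}}

```text
time_s: 2.77
ee_pos: [521.5, -84.1, 280.8]
ee_rot: [-90.1, 0.1, -16.2]
force: [-9.8, -2.3, 22.8]
gripper_width: 0.4
```

Call:
{"api": "carry_out", "payload": {"increments": [[[0,0,0],[0,-40,0],1],[[0,0,0],[0,-80,0],1],[[0,0,0],[0,-110,0],0],[[0,0,0],[0,-110,0],0]]}}

```text
time_s: 3.1
ee_pos: [523.8, -83.7, 394.6]
ee_rot: [-89.9, -0.8, -16.2]
force: [1.3, -0.5, -0.5]
gripper_width: 11.3
```

```bash
python3 - <<'E'
from h import *
st();tip([464,-271,160],-68.2)
b,P,W,K=grab('side');i=b[150:290,190:370];cv2.imwrite('pics/bar.png',cv2.resize(i,None,fx=4,fy=4))
E
```

```text
3.1 [523.8 -83.7 394.6] [-89.93  -0.82 -16.24] [ 1.3 -0.5 -0.5] 11.3
target [ 464 -271  160]
[-0.0077  0.9068  0.0128] [  -5.7   43.2 -196.6]
```

View pics/bar.png

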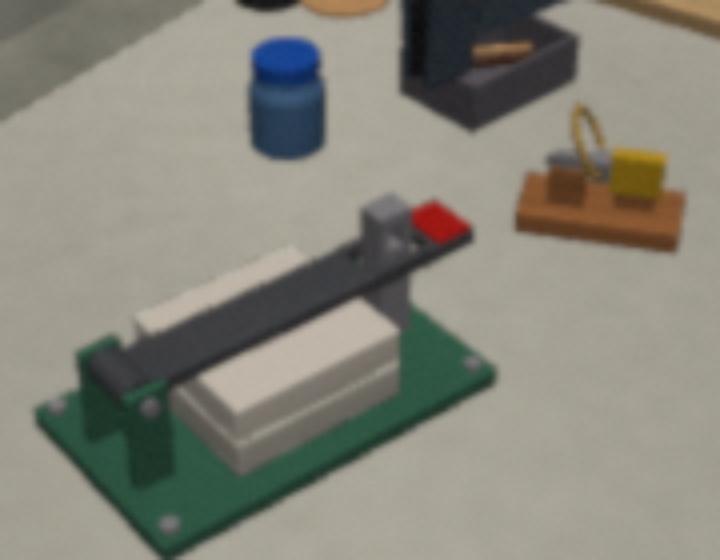

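The bar is level with the post standing through its slot (crop 385,225). The yellow-headed pin is on its rest at (640,175) with its ring standing open. Next I go above the pin.

Call:
{"api": "carry_out", "payload": {"increments": [[[0,0.907,0],[-6,43,-197],0],[[0,0.907,0],[-6,43,-197],0],[[0,0.907,0],[-6,43,-197],0],[[0,0.907,0],[-6,43,-197],0],[[0,0.907,0],[-6,43,-197],0],[[0,0.907,0],[-6,43,-197],0],[[0,0.907,0],[-6,43,-197],0],[[0,0.907,0],[-6,43,-197],0],[[0,0.907,0],[-6,43,-197],0],[[0,0.907,0],[-6,43,-197],0]]}}

```text
time_s: 3.98
ee_pos: [461.6, -270.7, 343.3]
ee_rot: [-90.1, 0.1, -68.1]
force: [0.2, -0.3, 0.1]
gripper_width: 81.8
```

```bash
python3 - <<'E'
from h import *
st()
a,P,W,K=grab('wrist'); np.savez('w1.npz',a=a,P=P)
cv2.imwrite('pics/w1.png',cv2.resize(a,(800,600)))
hsv=cv2.cvtColor(a,cv2.COLOR_BGR2HSV); H,S,V=[hsv[...,i].astype(int) for i in range(3)]; Z=P[...,2]
def rect(m,l):
    m=m&~np.isnan(Z); p=P[m]; print(l,len(p))
    if len(p)>5: print(cv2.minAreaRect(p[:,:2].astype(np.float32)),np.median(p,0).round(1))
near=(abs(P[...,0]-485)<100)&(abs(P[...,1]+265)<100)
rect(near&(H>20)&(H<32)&(S>150)&(Z>60)&(Z<72),'yellowtop')
rect(near&(Z>56)&(Z<64)&(S<80),'shank')
rect(near&(Z>15)&(Z<25)&(S>90),'base')
E
```

```text
3.98 [ 461.6 -270.7  343.3] [-9.007e+01  8.000e-02 -6.814e+01] [ 0.2 -0.3  0.1] 81.8
yellowtop 717
((465.75787353515625, -273.802490234375), (39.57280349731445, 13.115779876708984), 21.6842098236084) [ 466.1 -273.6   66.9]
shank 788
((507.3893737792969, -256.7666015625), (49.189361572265625, 27.089075088500977), 22.5753116607666) [ 497.  -258.4   61.2]
base 4651
((461.0038757324219, -275.6078796386719), (183.92218017578125, 59.02586364746094), 22.138090133666992) [ 492.6 -261.7   20.8]
```

View pics/w1.png

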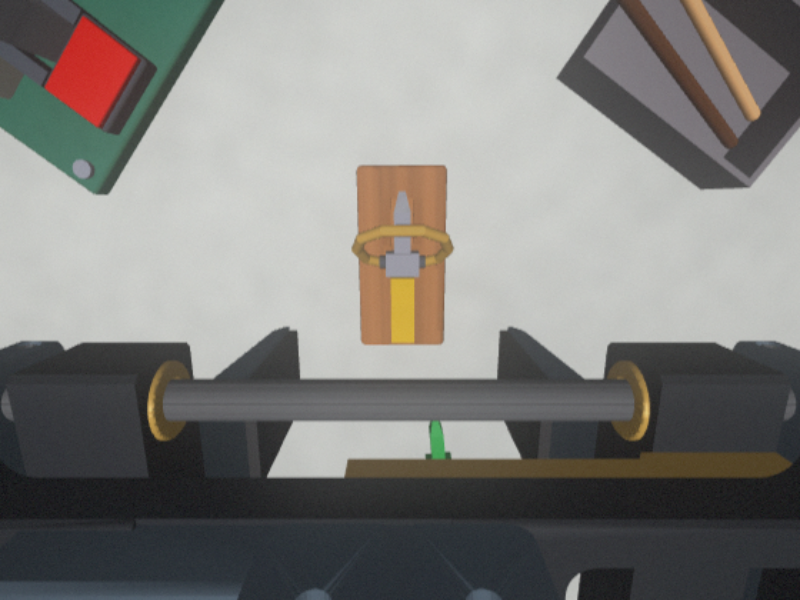

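The head is at about pixel (402,310), between the open fingers, with the ring clear in front of them. The measured centre is (465.8, -273.6), yaw 21.8°.

```bash
python3 - <<'E'
from h import *
tip([465.8,-273.5,52],-68.1,172)
E
```

```text
target [ 465.8 -273.5   52. ]
[ 0.0009 -0.0004 -0.001 ] [  4.3 119.5   2.8]
```

Call:
{"api": "carry_out", "payload": {"increments": [[[0,0,0],[4.2,30,2.8],0],[[0,0,0],[4.2,70,2.8],0],[[0,0,0],[4.2,105,2.8],0],[[0,0,0],[4.2,119.5,2.8],0],[[0,0,0],[4.2,119.5,2.8],0.5],[[0,0,0],[4.2,119.5,2.8],1],[[0,0,0],[4.2,119.5,2.8],1],[[0,0,0],[4.2,119.5,2.8],1],[[0,0,0],[4.2,119.5,2.8],1],[[0,0,0],[4.2,119.5,2.8],1]], "force": 35}}

```text
time_s: 4.87
ee_pos: [466.5, -273.7, 225.8]
ee_rot: [-89.9, -0.1, -68.2]
force: [0.8, -0.0, 0.4]
gripper_width: 54.1
```

Call:
{"api": "carry_out", "payload": {"increments": [[[0,0,0],[0,0,0],1],[[0,0,0],[0,0,0],1],[[0,0,0],[0,0,0],1]]}}

```text
time_s: 5.12
ee_pos: [466.2, -273.6, 224.9]
ee_rot: [-90.0, -0.0, -68.2]
force: [0.2, -0.6, -0.7]
gripper_width: 33.6
```

Call:
{"api": "carry_out", "payload": {"increments": [[[0,0,0],[0,0,0],1],[[0,0,0],[0,0,0],1],[[0,0,0],[0,0,0],1],[[0,0,0],[0,0,0],1],[[0,0,0],[0,-5,0],1],[[0,0,0],[0,-30,0],1],[[0,0,0],[0,-65,0],1],[[0,0,0],[0,-100,0],1],[[0,0,0],[0,-130,0],1],[[0,0,0],[0,-130,0],1]]}}

```text
time_s: 5.95
ee_pos: [467.6, -274.6, 361.3]
ee_rot: [-89.5, -0.7, -68.2]
force: [0.2, 0.4, -0.7]
gripper_width: 13.9
```

```bash
python3 - <<'E'
from h import *
st()
# pre-insert: pin origin at press x=-17-60, z=102 -> grip 28 behind
for x in(-60,-75): tip(pr(-17-28+x,-100,140),PY-90,172)
a,P,W,K=grab('wrist'); np.savez('w2.npz',a=a,P=P,T=tool()[0])
cv2.imwrite('pics/w2.png',cv2.resize(a,(800,600)))
E
```

```text
5.95 [ 467.6 -274.6  361.3] [-89.55  -0.67 -68.18] [ 0.2  0.4 -0.7] 13.9
target [433.8 -13.1 140. ]
[-0.0115  0.6636  0.0087] [-255.9   46.9   65.5]
target [419.4  -9.  140. ]
[-0.0115  0.6636  0.0087] [-265.1   46.7   53.6]
```

View pics/w2.png

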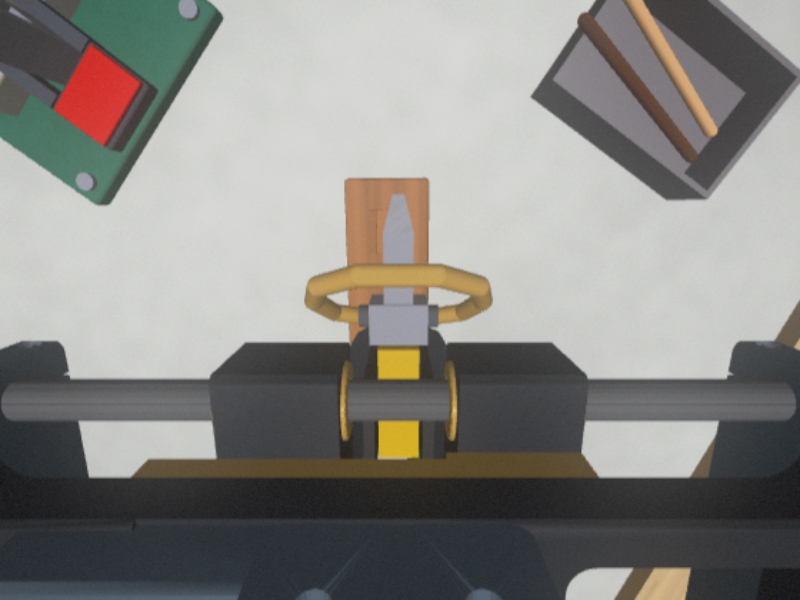

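Pin held squarely, with its ring still open at about (398,290).

Call:
{"api": "carry_out", "payload": {"increments": [[[0,0.664,0],[-265,47,53.5],1],[[0,0.664,0],[-265,47,53.5],1],[[0,0.664,0],[-265,47,53.5],1],[[0,0.664,0],[-265,47,53.5],1],[[0,0.664,0],[-265,47,53.5],1],[[0,0.664,0],[-265,47,53.5],1],[[0,0.664,0],[-265,47,53.5],1],[[0,0.664,0],[-265,47,53.5],1],[[0,0.664,0],[-265,47,53.5],1],[[0,0.664,0],[-265,47,53.5],1]]}}

```text
time_s: 6.83
ee_pos: [417.4, -7.7, 307.0]
ee_rot: [-90.0, -0.1, -106.2]
force: [0.2, -1.2, -0.9]
gripper_width: 13.4
```

```bash
python3 - <<'E'
from h import *
st()
a,P,W,K=grab('wrist'); T,s=tool(); np.savez('w3.npz',a=a,P=P,T=T)
cv2.imwrite('pics/w3.png',cv2.resize(a,(800,600)))
d=np.load('w2.npz'); 
for n,(im,Q,TT) in {'w2':(d['a'],d['P'],d['T']),'w3':(a,P,T)}.items():
    hsv=cv2.cvtColor(im,cv2.COLOR_BGR2HSV);S=hsv[...,1].astype(int)
    t=(Q-TT[:3,3])@TT[:3,:3]   # tool frame
    m=(abs(t[...,0])<12)&(t[...,1]>155)&(t[...,1]<175)&(abs(t[...,2])>40)&(abs(t[...,2])<62)&(S<90)
    p=t[m]; print(n,len(p),np.median(p,0).round(1),p.min(0).round(1),p.max(0).round(1))
    if len(p)>20: print('slopes x,y per z',np.polyfit(p[:,2],p[:,0],1).round(3),np.polyfit(p[:,2],p[:,1],1).round(3), cv2.minAreaRect(p[:,[2,0]].astype(np.float32)))
m=(abs(P[...,2]-120)<5)&(np.hypot(P[...,0]-pr(0,-100,0)[0],P[...,1]-pr(0,-100,0)[1])<40)
p=P[m]; print('post',len(p),cv2.minAreaRect(p[:,:2].astype(np.float32)) if len(p)>4 else 0,np.median(p,0),'exp',pr(0,-100,120))
E
```

```text
6.83 [417.4  -7.7 307. ] [-9.0040e+01 -5.0000e-02 -1.0616e+02] [ 0.2 -1.2 -0.9] 13.4
w2 642 [  3.2 160.5  55. ] [ -1.6 158.6  40. ] [  8.4 163.5  61.8]
slopes x,y per z [2.000e-03 3.246e+00] [6.00000e-02 1.57271e+02] ((50.93443298339844, 3.3982317447662354), (21.775972366333008, 9.912469863891602), 0.04680703580379486)
w3 658 [  0.5 164.   55. ] [ -4.2 161.7  48. ] [  5.7 166.4  62. ]
slopes x,y per z [-0.005  0.963] [8.30000e-02 1.59455e+02] ((54.996097564697266, 0.7603421211242676), (14.016061782836914, 9.93065357208252), 0.0988001823425293)
post 2722 ((535.7329711914062, -43.25396728515625), (27.078590393066406, 20.365507125854492), 73.53241729736328) [535.38996912 -43.12088956 120.86631026] exp [534.6008894  -42.42936857 120.        ]
```

View pics/w3.png

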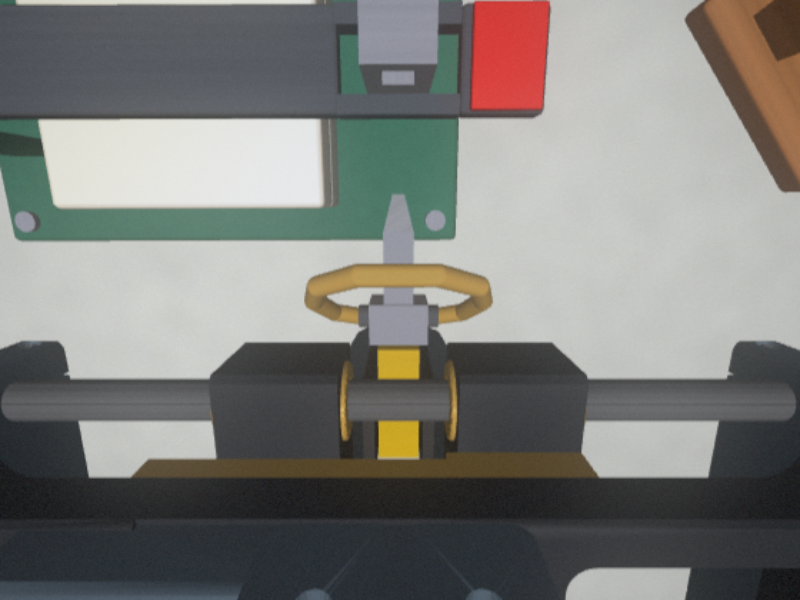

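```bash
python3 - <<'E'
from h import *
T,s=tool();st()
a,P,W,K=grab('wrist')
S=cv2.cvtColor(a,cv2.COLOR_BGR2HSV)[...,1].astype(int)
t=(P-T[:3,3])@T[:3,:3]
m=(abs(t[...,0])<12)&(t[...,1]>155)&(t[...,1]<175)&(t[...,2]>36)&(t[...,2]<57)&(S<90)
p=t[m]; r=cv2.minAreaRect(p[:,[2,0]].astype(np.float32)); print(len(p),r,p.min(0),p.max(0),'y slope',np.polyfit(p[:,2],p[:,1],1))
m=(abs(P[...,2]-120)<5)&(np.hypot(P[...,0]-535,P[...,1]+43)<40)
q=t[m]; r=cv2.minAreaRect(q[:,[2,0]].astype(np.float32)); print('post tool z,x',r,np.median(q,0), 'world',P[m].mean(0))
m=(abs(t[...,0])<12)&(t[...,1]>155)&(t[...,1]<185)&(t[...,2]>30)&(t[...,2]<90)&(S<90); print('tip z',np.nanmax(t[m][:,2]))
E
```

```text
6.88 [417.6  -8.2 307.2] [-9.0010e+01 -4.0000e-02 -1.0624e+02] [-0.5 -0.5 -1.2] 13.7
583 ((46.50447082519531, 1.1953885555267334), (21.02987289428711, 9.938705444335938), 0.4325989782810211) [ -3.83418821 161.75619985  36.00888286] [  6.18320162 165.4628413   56.98627511] y slope [-2.78631181e-03  1.63738836e+02]
post tool z,x ((123.51580047607422, 0.4381570816040039), (20.849712371826172, 27.079158782958984), 0.07875405251979828) [  0.49304995 186.32414438 123.21503908] world [535.64423757 -43.20500197 120.73607321]
tip z 70.09937763755468
```

Call:
{"api": "carry_out", "payload": {"increments": [[[0,0,0],[-0.8,20,0],1],[[0,0,0],[-0.8,32.7,0],1],[[0,0,0],[-0.8,32.7,0],1],[[0,0,0],[-0.8,32.7,20],1],[[0,0,0],[-0.8,32.7,36],1],[[0,0,0],[-0.8,32.7,42],1],[[0,0,0],[-0.8,32.7,47],1],[[0,0,0],[-0.8,32.7,51],1],[[0,0,0],[-0.8,32.7,55],1],[[0,0,0],[-0.8,32.7,55],1]]}}

```text
time_s: 7.77
ee_pos: [470.7, -22.5, 275.0]
ee_rot: [-90.0, -0.0, -106.2]
force: [-0.1, 0.4, -1.8]
gripper_width: 13.9
```

```bash
python3 - <<'E'
from h import *
st();a,P,W,K=grab('wrist');cv2.imwrite('pics/w4.png',cv2.resize(a[:260,150:450],None,fx=2,fy=2))
E
```

```text
7.77 [470.7 -22.5 275. ] [ -89.97   -0.   -106.25] [-0.1  0.4 -1.8] 13.9
```

View pics/w4.png

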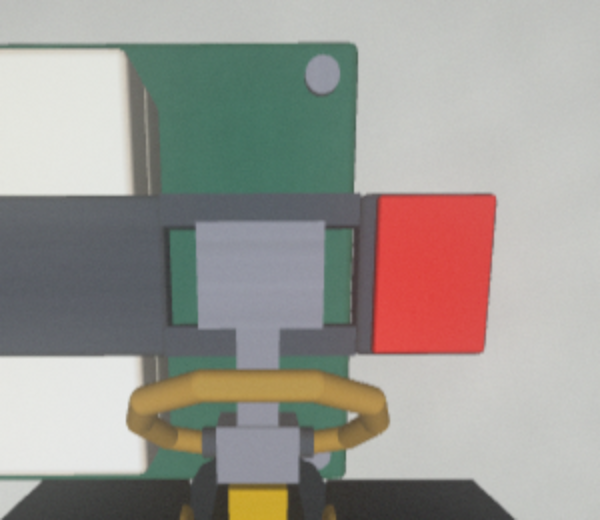

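The shank is inside the hole, centred (post at 260,275 and shank at 258), with no contact force. I push it home.

Call:
{"api": "carry_out", "payload": {"increments": [[[0,0,0],[0,0,6],1],[[0,0,0],[0,0,12],1],[[0,0,0],[0,0,17],1],[[0,0,0],[0,0,21],1],[[0,0,0],[0,0,23],1],[[0,0,0],[0,0,25],1],[[0,0,0],[0,0,25],1],[[0,0,0],[0,0,25],1]]}}

```text
time_s: 8.48
ee_pos: [494.1, -29.2, 274.6]
ee_rot: [-90.1, -0.0, -106.2]
force: [-1.6, 1.5, -1.2]
gripper_width: 14.1
```

Call:
{"api": "carry_out", "payload": {"increments": [[[0,0,0],[0,0,1],1],[[0,0,0],[0,0,2],1],[[0,0,0],[0,0,2],1],[[0,0,0],[0,0,2],1]]}}

```text
time_s: 8.82
ee_pos: [494.8, -29.4, 274.6]
ee_rot: [-90.3, -0.0, -106.2]
force: [-6.6, 2.3, 2.6]
gripper_width: 13.8
```

Call:
{"api": "carry_out", "payload": {"increments": [[[0,0,0],[0,0,0],0.3],[[0,0,0],[0,0,0],0.3],[[0,0,0],[0,0,0],0.3],[[0,0,0],[0,0,0],0.3],[[0,0,0],[0,-20,0],0.3],[[0,0,0],[0,-50,0],0.3],[[0,0,0],[0,-80,0],0.3],[[0,0,0],[0,-110,0],1],[[0,0,0],[0,-110,0],1],[[0,0,0],[0,-110,0],1]]}}

```text
time_s: 9.65
ee_pos: [496.9, -30.0, 386.9]
ee_rot: [-89.7, 0.1, -106.2]
force: [0.1, 0.8, -0.8]
gripper_width: 43.4
```

```bash
python3 - <<'E'
from h import *
st();a,P,W,K=grab('wrist');b,P2,_,_=grab('side');np.savez('w5.npz',a=a,P=P,b=b,P2=P2)
cv2.imwrite('pics/w5.png',np.hstack([cv2.resize(a[80:360,150:410],(390,420)),cv2.resize(b[175:255,250:325],(394,420))]))
for n,im,Q in(('w',a,P),('s',b,P2)):
    l=(Q-PO)@R.from_euler('z',PY,degrees=True).as_matrix()  # press frame
    h=cv2.cvtColor(im,cv2.COLOR_BGR2HSV)
    m=(abs(l[...,0])<60)&(abs(l[...,1]+100)<40)&(l[...,2]>122)&(l[...,2]<165); p=l[m]
    print(n,len(p)); 
    if len(p): print(p.min(0).round(1),p.max(0).round(1)); k=p[p[:,2]>p[:,2].max()-6]; print('top',k.mean(0).round(1))
    m=(h[...,0]>20)&(h[...,0]<32)&(h[...,1]>150)&(abs(l[...,0]+45)<40)&(abs(l[...,1]+100)<15); p=l[m]; print('head',p.min(0).round(1),p.max(0).round(1)) if len(p) else 0
E
```

```text
9.65 [496.9 -30.  386.9] [-8.9680e+01  5.0000e-02 -1.0623e+02] [ 0.1  0.8 -0.8] 43.4
w 618
[ -11.5 -127.9  122. ] [ 11.6 -71.8 150.4]
top [  -0.5 -100.   147.6]
head [ -64.2 -106.2  105.7] [-25.  -93.1 113.9]
s 84
[ -13.7 -126.8  122.3] [ 10.2 -72.5 150.7]
top [ -4.8 -98.7 148.1]
head [ -68.6 -106.2   77.4] [-24.6 -91.4 115.5]
```

View pics/w5.png

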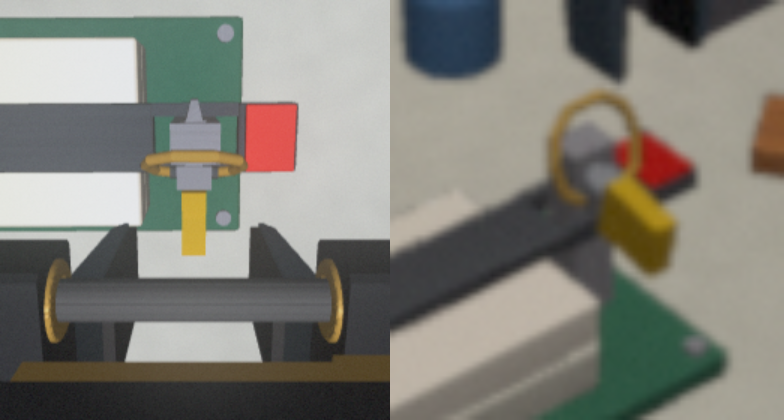

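The pin is through the post with its tip out at (194,105), the head sags, and the ring stands open with its end at press (-1,-100,147). Next I flip the ring with closed fingers.

```bash
python3 - <<'E'
from h import *
tip(pr(-28,-100.5,125),PY-90)
E
```

```text
target [507.6 -35.1 125. ]
[ 0.0007 -0.0006  0.0003] [ 1.8 68.2 12.5]
```

Call:
{"api": "carry_out", "payload": {"increments": [[[0,0,0],[1.8,0,11],1],[[0,0,0],[1.8,0,11],1],[[0,0,0],[1.8,0,11],1],[[0,0,0],[1.8,0,11],1],[[0,0,0],[1.8,0,11],1],[[0,0,0],[1.8,0,11],1],[[0,0,0],[1.8,25,11],1],[[0,0,0],[1.8,50,11],1],[[0,0,0],[1.8,65,11],1],[[0,0,0],[1.8,65,11],1]]}}

```text
time_s: 10.58
ee_pos: [505.2, -34.5, 316.9]
ee_rot: [-90.4, -0.1, -106.2]
force: [-0.8, 0.3, 0.2]
gripper_width: 0.4
```

```bash
python3 - <<'E'
from h import *
st();tip(pr(-28,-100.5,125),PY-90);tip(pr(11,-100.5,125),PY-90)
E
```

```text
10.58 [505.2 -34.5 316.9] [-9.0400e+01 -8.0000e-02 -1.0622e+02] [-0.8  0.3  0.2] 0.4
target [507.6 -35.1 125. ]
[ 0.007  -0.0004  0.0014] [-0.1  0.8  2.5]
target [545. -46. 125.]
[ 0.007  -0.0004  0.0014] [-0.1  0.6 41.5]
```

Call:
{"api": "carry_out", "payload": {"increments": [[[0,0,0],[0,0,5],1],[[0,0,0],[0,0,10],1],[[0,0,0],[0,0,15],1],[[0,0,0],[0,0,20],1],[[0,0,0],[0,0,25],1],[[0,0,0],[0,0,30],1],[[0,0,0],[0,0,35],1],[[0,0,0],[0,0,39],1],[[0,0,0],[0,0,42],1],[[0,0,0],[0,0,42],1]]}}

```text
time_s: 11.42
ee_pos: [543.4, -45.4, 316.1]
ee_rot: [-91.1, -0.1, -106.3]
force: [-10.2, 4.3, -8.5]
gripper_width: 0.3
```

```bash
python3 - <<'E'
from h import *
st();a,P,W,K=grab('wrist');b,P2,_,_=grab('side')
cv2.imwrite('pics/w6.png',np.hstack([cv2.resize(a[80:360,150:410],(390,420)),cv2.resize(b[175:255,250:325],(394,420))]))
E
```

```text
11.42 [543.4 -45.4 316.1] [-9.1090e+01 -7.0000e-02 -1.0626e+02] [-10.2   4.3  -8.5] 0.3
```

View pics/w6.png

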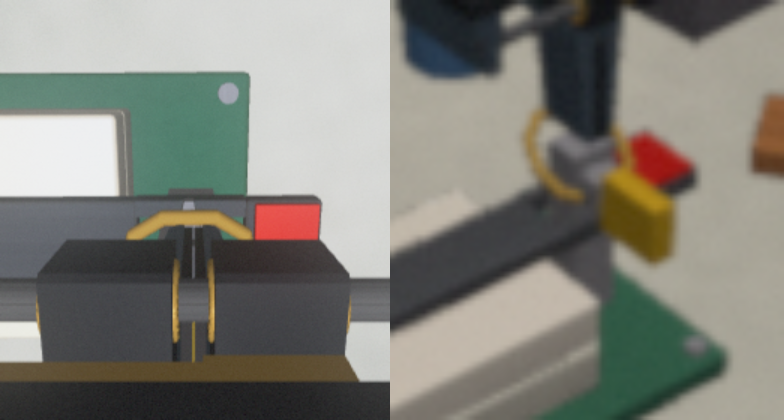

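The push jammed on friction: the wire has to slide down the finger face. I back off and look at where the ring settles.

Call:
{"api": "carry_out", "payload": {"increments": [[[0,0,0],[0,0,-5],1],[[0,0,0],[0,0,-12],1],[[0,0,0],[0,-15,-20],1],[[0,0,0],[0,-40,-25],1],[[0,0,0],[0,-40,-25],1],[[0,0,0],[0,-40,-25],1]]}}

```text
time_s: 12.02
ee_pos: [523.4, -39.5, 362.2]
ee_rot: [-89.6, 0.1, -106.2]
force: [0.3, -0.6, -0.7]
gripper_width: 0.2
```

```bash
python3 - <<'E'
from h import *
st();a,P,W,K=grab('wrist');b,P2,_,_=grab('side')
cv2.imwrite('pics/w7.png',np.hstack([cv2.resize(a[80:360,150:410],(390,420)),cv2.resize(b[175:255,250:325],(394,420))]))
for n,im,Q in(('w',a,P),('s',b,P2)):
    l=(Q-PO)@R.from_euler('z',PY,degrees=True).as_matrix()
    h=cv2.cvtColor(im,cv2.COLOR_BGR2HSV)
    m=(h[...,0]>12)&(h[...,0]<32)&(h[...,1]>100)&(l[...,0]>-24)&(l[...,0]<60)&(abs(l[...,1]+100)<40)&(l[...,2]>95)&(l[...,2]<156); p=l[m]
    print(n,len(p)); 
    if len(p): print(p.min(0).round(1),p.max(0).round(1)); k=p[p[:,2]>p[:,2].max()-6]; print('top',k.mean(0).round(1));k=p[p[:,0]>p[:,0].max()-6]; print('far',k.mean(0).round(1))
tip(pr(-28,-100.5,140),PY-90)
E
```

```text
12.02 [523.4 -39.5 362.2] [-8.9600e+01  5.0000e-02 -1.0622e+02] [ 0.3 -0.6 -0.7] 0.2
w 1166
[ -16.8 -127.8   98.9] [ 34.8 -71.6 111.8]
top [ 23.3 -99.8 108.4]
far [ 32.  -99.6 109.5]
s 50
[ -21.9 -123.7   98.3] [ 30.4 -72.4 116. ]
top [ 15.3 -96.  111.1]
far [ 27.1 -95.3 109.6]
target [507.6 -35.1 140. ]
[-0.0017 -0.0005 -0.    ] [  0.   29.1 -16. ]
```

View pics/w7.png

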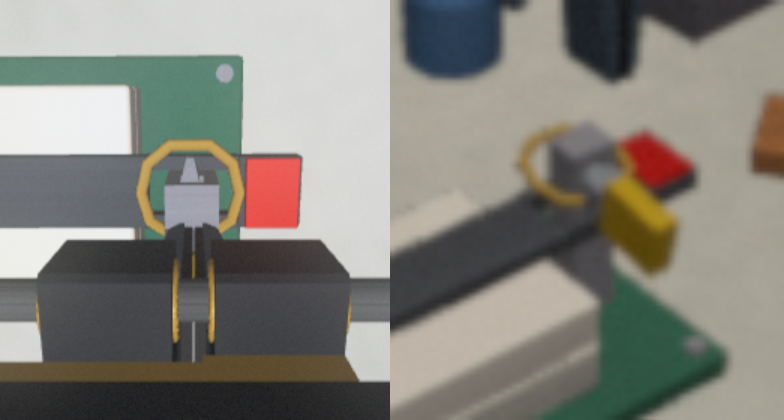

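The ring has snapped shut round the post and past the tip (190,165). I raise the arm clear and do a last check before handing in.

Call:
{"api": "carry_out", "payload": {"increments": [[[0,0,0],[0,-30,0],1],[[0,0,0],[0,-60,0],1],[[0,0,0],[0,-80,-20],1],[[0,0,0],[0,-80,-40],1],[[0,0,0],[0,-80,-40],1],[[0,0,0],[0,-80,-40],1],[[0,0,0],[0,-80,-40],1],[[0,0,0],[0,-80,-40],1]]}}

```text
time_s: 12.78
ee_pos: [485.1, -28.4, 438.9]
ee_rot: [-90.1, -0.0, -106.2]
force: [0.1, 0.5, -0.0]
gripper_width: 0.2
```

```bash
python3 - <<'E'
from h import *
st();d=np.load('w5.npz')
a,P,W,K=grab('wrist');b,P2,_,_=grab('side')
Rp=R.from_euler('z',PY,degrees=True).as_matrix()
def an(im,Q,n):
    l=(Q-PO)@Rp; h=cv2.cvtColor(im,cv2.COLOR_BGR2HSV)
    m=(h[...,0]>20)&(h[...,0]<32)&(h[...,1]>150)&(abs(l[...,0]+45)<40)&(abs(l[...,1]+100)<12)&(l[...,2]>90); p=l[m]
    print(n,'head',p.min(0).round(1),p.max(0).round(1))
    m=(abs(l[...,1]+45)<8)&(abs(l[...,0])<12); print(' bar top z y-45',np.nanmedian(l[m][:,2]).round(1)); m=(abs(l[...,1]+145)<8)&(abs(l[...,0])<12); print(' pad z',np.nanmedian(l[m][:,2]).round(1))
    m=(h[...,0]>12)&(h[...,0]<32)&(h[...,1]>100)&(l[...,0]>12)&(l[...,0]<60)&(abs(l[...,1]+100)<12)&(l[...,2]>95); 
    if m.any(): print(' ring far',l[m].mean(0).round(1))
an(d['a'],d['P'],'before'); an(a,P,'now')
env.job_done()
E
```

```text
12.78 [485.1 -28.4 438.9] [-9.0060e+01 -3.0000e-02 -1.0623e+02] [ 0.1  0.5 -0. ] 0.2
before head [ -64.2 -106.2  105.7] [-25.  -93.1 113.9]
 bar top z y-45 293.0
 pad z 299.1
now head [ -63.4 -106.4  105.9] [-25.5 -93.2 356.9]
 bar top z y-45 86.9
 pad z 90.9
 ring far [  31.9 -100.4  109.7]
the job is handed in; nothing more can be done
```

The job is done and handed in at about 13 s of the 64 s allowed. The clamp bar is fully down, the yellow-headed pin is home through the post, and the ring is snapped shut.

- **Clamp bar:** the last look measured its top at 86.9 mm (86 expected) and the pad at 90.9 mm (90 expected).
- **Pin:** it went in without force and met the post with about 7 N when pushed home. The head's position was unchanged (within 1 mm) after the ring was flipped, and the tip shows beyond the far face.
- **Ring:** its far end is past the tip, at press x = 32 mm and 110 mm above the table.
- **Robot:** it was raised clear, with no force on the tool. The moves stayed away from the jar, cup and tub, but I did not re-measure where they stand.

**What disagreed:**
- The first push on the ring met about 11 N instead of 1 N, probably from friction against the finger. When the finger backed off, the ring snapped shut by itself.
- In the last check, the "before" values for the bar and pad (about 295 mm) came from pixels that did not show them. The 357 mm maximum in the head reading is a stray pixel. I disregarded both.

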